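# Reset the coil winder's turns counter

## Task

The coil winder's turns counter still shows the last batch: press its wheel down so that the clutch catches, and while it is held down turn it anticlockwise (seen from above) until the pointer has come all the way back against its zero stop. Then let go so that the wheel springs up again. Do not force the wheel (no more than 45 N on it, pressing and turning together), and leave the things around the counter where they are.

Things in the scene. Friction and masses are not known exactly. Their poses are not given: they have to be found in the camera images.
- counter: Grey square instrument box 184x184 mm, fixed to the bench, with a round glazed dial (178 mm across, 55 mm above the bench) and over it a dished wheel. Origin: centre of its underside, on the bench; z up. The dial's zero mark lies toward the counter's own -x; a short winding mandrel (to 141 mm from the origin, 25 mm high) sticks out toward its +x.
- axle (a point): Point on the counter, on the wheel's vertical axis, 71 mm above the bench: the floor level of the wheel when it is up. Wheel, 124 mm diameter: dark floor 5 mm thick, black rim (inner radius 57 mm, 8 mm above the floor), hub (radius 10 mm, 12 mm above the floor), three bright ribs from hub to rim, 6 mm thick, 12 mm above the floor, 120 degrees apart.
- hollow (a point): Point on the wheel's floor, 34 mm from its axis, in the middle of one of the three alike hollows between the ribs; moves with the wheel. A hollow has room for shut fingertips that press on the floor and push against a rib; swept round at this radius, the wheel follows. Only the wheel can move the pointer.
- press (a joint): How far the wheel is pressed down: 0 = up, 0.008 m = fully down. Its spring needs 3 N to start and 7 N at the bottom, wherever on the wheel one presses. The clutch begins to catch at 2 mm and is safe from 5 mm; now and then its teeth meet head on at 2 mm, and the wheel drops in once it is turned a little.
- wheel (a joint): Angle of the wheel (rad, any number of turns), growing clockwise seen from above. At 0 one rib points to the counter's own -x. Turns easily; when up it does not move the pointer. Pressed, it turns idly for up to a quarter turn until the clutch teeth meet (this cannot be seen), then drives the pointer, either way.
- pointer (a joint): Angle of the black pointer (tip 10 mm wide, seen round the wheel through the dial glass; rad), growing clockwise seen from above: 0 = at the zero stop, pointing to the counter's own -x; the other stop is at 5.2. A steady friction of 0.12 N m, about 4 N at 34 mm radius, holds it where it is left. At the zero stop the wheel meets a hard end.
- wax_block: Bystander: blue carving-wax block, 38x52x26 mm, loose at the counter's right side. Origin: centre of its underside.
- solder_spool: Bystander: spool of solder wire, 46 mm across, 32 mm high, loose at the counter's left side. Origin: centre of its underside.
- tester_dock: Bystander: black stone tester in its dock, 62x124x57 mm. Origin: centre of its underside.
- ring_box: Bystander: dark red ring box, 61x52x41 mm. Origin: centre of its underside.
- slide_gauge: Bystander: brass slide gauge, 39x125x9 mm. Origin: centre of its underside.
- parallel_pliers: Bystander: pliers with bright handles, 128x58x10 mm. Origin: centre of its underside.
- side_cutters: Bystander: side cutters with dark handles, 119x46x10 mm. Origin: centre of its underside.

How it is judged (in metres and radians):
At the end, for the whole second after the job is handed in: The pointer is at its zero stop (within 0.05 rad), and the wheel is let go and has sprung up (pressed less than 1.5 mm) (value of joint pointer below 0.05 rad and value of joint press below 0.0015 m); the robot touches nothing.
It fails at once if more than 45 N from the fingers on the wheel or counter (contact force between the fingers and counter above 45 N).
It fails at once if a bystander is shoved away by more than 25 mm (distance of any of wax_block, solder_spool, tester_dock, ring_box, slide_gauge, parallel_pliers, side_cutters from where it was at the start of the episode above 0.025 m).
It also fails if it takes over 45 s, if anything falls off the work surface, if the arm or the gripper's body presses on something with over 40 N, if the wrist force passes 120 N, or if a joint passes its speed limit or range.

## Robot

A 6-joint arm with a two-finger parallel gripper is mounted at the origin on a cart in front of the work surface, level with it; the furniture and walls round the work are solid. World frame = base frame: x ahead of the robot, y to its left, z up, the work surface at z = 0. Lengths are in m, angles in degrees, forces in N, time in s.
With the tool pointing down it reaches from about 0.3 to 0.75 m from the base axis. Payload 8.5 kg.
Tool frame: the origin (TCP) lies at the very end of the fingers, on their centre line; the grasp point (between the pads) lies 19 mm behind it (hold_point_z is the distance from the TCP to the grasp point, in m); z points along the fingers, y is the direction in which the jaws open and shut (so a half turn about z gives the same grasp; the last joint's range is limited). The gripper opens to 85 mm and grips with 20 to 120 N. Pads are 22 mm wide; open, the fingers measure 114 mm over their backs; the gripper's body (76 mm by 85 mm) begins 54 mm behind the grasp point. The pads swing forward as they close: fully open they stand 13 mm farther back than shut.
Start: joints at [-84.185, 21.807, 74.336, -0, 83.858, -12.336], TCP at [0.171, -0.523, 0.231] pointing down, gripper open.
Joint ranges: [-178.18, 178.18], [-50.72, 133.34], [12.68, 142.11], [-81.47, 261.47], [9.98, 163.14], [-165.26, 165.26]. Speed limits (degrees/s): [136.94, 136.94, 180, 180, 180, 180].

## Interface

Orientations are given as a 3x3 rotation matrix whose columns are the frame's x, y, z axes.
In Python, from rig import observe, get_image, close_job, hold_point_z gives the robot as it stands. The module is installed in compiled form; this text tells all that it offers.
- The arm moves only by the tool jog_arm, never from a script. Its arguments are lists of equal length, an entry for each row: "travel": the shift along the world's x, y, z in m, a list of three; "dr": the turn, a rotation vector about the world's x, y, z in rad, a list of three. In form: {"travel": [[x, y, z], ...], "dr": [[rx, ry, rz], ...]}. A call has 1 to 20 rows; each row shifts and turns the commanded pose from where the row before left it; what a row does not reach is not made up. A row lasts 1/12 s, in which the tool goes at most 41.7 mm and 7.16 degrees, less where a joint would pass 70% of its speed; a pose out of reach is approached as far as the arm can. A call with a gripper value outside its range is refused whole. "jaw" is the finger opening in m, from 0 to 0.0854, set as the call begins (left out, the last holds). The fingers move at their own pace and stop on an object; "newtons" is the grip in N (left out, the last holds). Time passes only in rows, so rows that do not move let the fingers close. It gives the time, the measured TCP pose, the force and the opening at its end, in the units of the state.
- observe(): the state, without advancing time (a new reading comes with each control period).
- get_image(name): name is "scene" or "top" or "wrist"; returns a dict with "color" (480x640x3 uint8, red, green, blue), "fovy" (degrees; the focal length in pixels is half the picture's height over the tangent of half this angle, whatever the lens; pixels are square), "cx", "cy" (the principal point, pixels), "k1" (the pictures are not rectified: a ray, as slopes to the right and down, at radius r is drawn at 1 + k1 r^2 times it, then the intrinsics apply), "R" (3x3) and "t" (3): a world point X has camera coordinates R X + t. Camera axes: x right, y down, z forward; pixel columns grow to the right and rows downward; lengths in m; the calibration is good to about 2 mm. A picture is of the moment at which its call begins. There is no depth.
- close_job(): hands the job in, once; it reports no verdict.
The state is a dict: "time_s": time; "q": joint angles; "qvel": joint speeds; "joint_efforts": joint torques, N m; "position": TCP position; "tool_rot": TCP orientation; "ft_force": force on the tool from outside, world axes, zero at the start; "wrist_torque": the same for the moment, N m; "grip_width": finger opening in m.
Only numpy, scipy, OpenCV 4.12 (cv2) and the standard library are available. Lean on these libraries where they do the work, as an engineer would, in place of code of your own. Each camera call takes 0.05 s, during which the arm holds its last target.

## Working session

There is one attempt and no reset: what is moved stays moved. The work goes in short steps, Python scripts to look and compute and a tool call to move; the robot and the scene stay as the last step left them, time stands still between calls to the robot, and variables do not carry over. Pictures are saved under pics/ and viewed, and the job is handed in when it is done.

Besides the shell and the picture viewer there is one more tool, called after "Call:" as name(argument=value, ...) on one line, values as JSON. jog_arm: Moves the arm, as the interface text tells. Its arguments: {"type":"object","properties":{"travel":{"type":"array"},"dr":{"type":"array"},"jaw":{"type":"number"},"newtons":{"type":"number"}},"required":["travel","dr"]}

```bash
mkdir -p pics
python3 - <<'E'
from rig import *
import cv2
s=observe()
for k,v in s.items(): print(k,v)
print(hold_point_z)
for n in ["scene","top","wrist"]:
    g=get_image(n); cv2.imwrite(f"pics/a_{n}.png",g["color"][:,:,::-1]); print(n,{k:v for k,v in g.items() if k!="color"})
E
```

```text
time_s 0.0
q [-8.41844696e+01  2.18423319e+01  7.43842927e+01 -4.79862093e-04
  8.38575646e+01 -1.23352302e+01]
qvel [ 0.07579033 -0.05387708 -0.08700603 -0.03569279 -0.08860379 -0.08248268]
joint_efforts [-1.79956995e-03 -4.48461378e+01 -2.31281108e+01 -3.22129281e-04
  4.83673837e-03  1.24954417e-05]
position [ 0.17130625 -0.52234127  0.23070191]
tool_rot [[ 9.50239861e-01  3.11519153e-01 -1.57170465e-04]
 [ 3.11519042e-01 -9.50238787e-01  1.46097266e-03]
 [ 3.05771493e-04 -1.43723605e-03 -9.99998920e-01]]
ft_force [-0.51046244  0.46432853  0.66261878]
wrist_torque [ 0.02624998 -0.01281967  0.06783109]
grip_width 0.08512117463815745
0.0187
scene {'fovy': 46.95009147389374, 'cx': 315.3613432343597, 'cy': 235.65767530803814, 'k1': -0.11579786676723276, 'R': array([[-0.85868345, -0.51206689, -0.02121855],
       [-0.24984487,  0.4543947 , -0.85504561],
       [ 0.44748215, -0.72891217, -0.5181185 ]]), 't': array([0.42522689, 0.21781023, 0.96807301])}
top {'fovy': 53.024448622795546, 'cx': 320.48082582111675, 'cy': 237.73903646931925, 'k1': 0.034503368149191666, 'R': array([[-0.00260955, -0.99998536, -0.00473969],
       [-0.99435778,  0.00309743, -0.1060331 ],
       [ 0.10604623,  0.00443625, -0.9943513 ]]), 't': array([0.01166065, 0.51706446, 1.02790341])}
wrist {'fovy': 68.49406561616625, 'cx': 316.7611918575633, 'cy': 238.62578743559516, 'k1': -0.0038512778359625593, 'R': array([[ 0.31209834, -0.95004791, -0.0018977 ],
       [-0.90397086, -0.29757501,  0.30705992],
       [-0.29228634, -0.09411743, -0.95168829]]), 't': array([-0.5488483 , -0.04049272,  0.37977465])}
```

View pics/a_top.png

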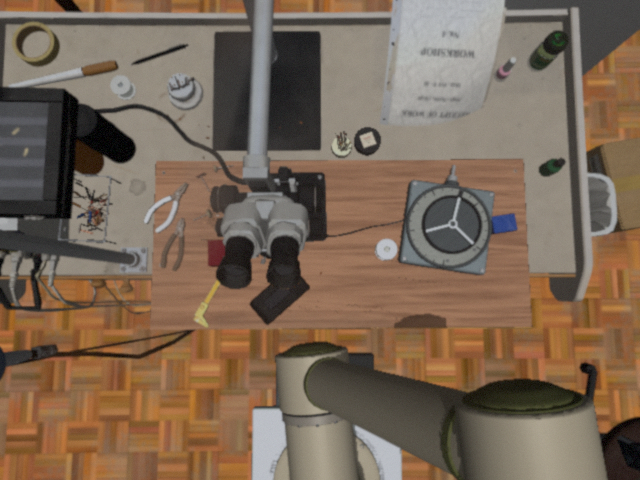

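View pics/a_scene.png

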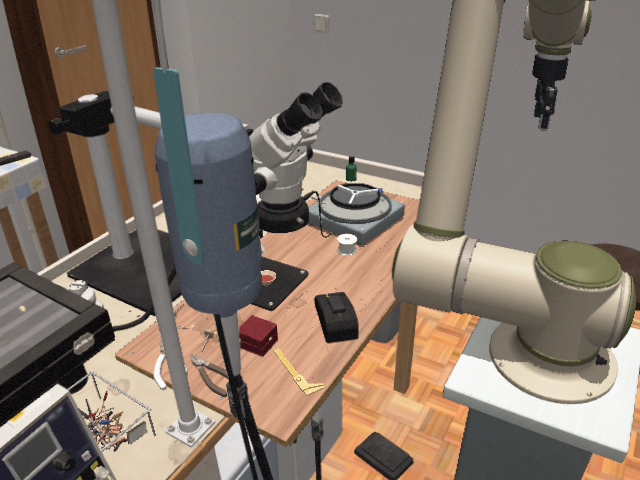

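```bash
cat > h.py <<'E'
from rig import *
import numpy as np, cv2
def ray(g,uv):
    f=240/np.tan(np.radians(g["fovy"]/2)); K=np.array([[f,0,g["cx"]],[0,f,g["cy"]],[0,0,1]])
    p=cv2.undistortPointsIter(np.array(uv,float).reshape(-1,1,2),K,np.array([g["k1"],0,0,0,0.]),None,None,(3,50,1e-10)).reshape(-1,2)
    d=np.c_[p,np.ones(len(p))]@g["R"]; c=-g["R"].T@g["t"]; return c,d
def onz(g,uv,z):
    c,d=ray(g,uv); return c+d*((z-c[2])/d[:,2])[:,None]
def proj(g,X):
    f=240/np.tan(np.radians(g["fovy"]/2)); Y=np.atleast_2d(X)@g["R"].T+g["t"]; s=Y[:,:2]/Y[:,2:]
    s=s*(1+g["k1"]*(s**2).sum(1))[:,None]; return s*f+[g["cx"],g["cy"]]
E
python3 - <<'E'
from h import *
g=get_image("top"); im=g["color"][:,:,::-1]
c=cv2.resize(im[155:285,385:525],None,fx=5.5,fy=5.5 if 0 else 4.5,interpolation=cv2.INTER_CUBIC)
c=cv2.resize(im[160:280,380:530],(750,600),interpolation=cv2.INTER_CUBIC)
cv2.imwrite("pics/b_top.png",c)
print(onz(g,[[453,224]],.083))
E
```

```text
[[ 0.53900401 -0.26523786  0.083     ]]
```

View pics/b_top.png

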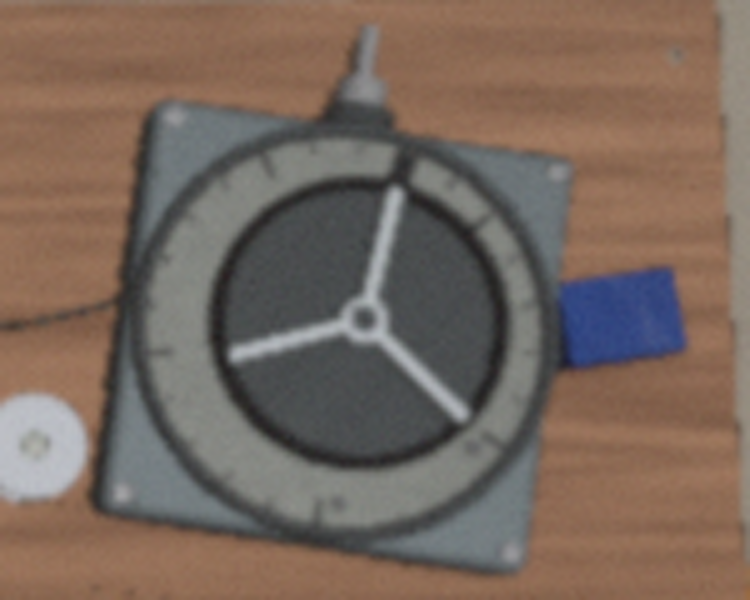

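View pics/a_wrist.png

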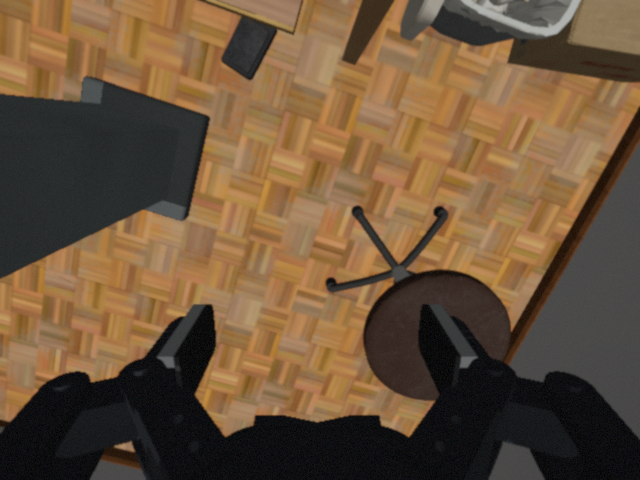

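Call:
jog_arm(travel=[[0.028,0.0198,0],[0.028,0.0198,0],[0.028,0.0198,0],[0.028,0.0198,0],[0.028,0.0198,0],[0.028,0.0198,0],[0.028,0.0198,0],[0.028,0.0198,0],[0.028,0.0198,0],[0.028,0.0198,0],[0.028,0.0198,0],[0.028,0.0198,0],[0,0,0],[0,0,0],[0,0,0]], dr=[[0,0,0],[0,0,0],[0,0,0],[0,0,0],[0,0,0],[0,0,0],[0,0,0],[0,0,0],[0,0,0],[0,0,0],[0,0,0],[0,0,0],[0,0,0],[0,0,0],[0,0,0]], jaw=0, newtons=40)

```text
time_s: 1.45
position: [0.5071, -0.2851, 0.2311]
tool_rot: [[0.95, 0.312, -0.001], [0.312, -0.95, 0.0], [-0.001, -0.0, -1.0]]
ft_force: [-0.3, 0.2, -0.2]
grip_width: -0.0001
```

Run:
```python
from h import *
s=observe(); print(s["time_s"],s["position"],s["ft_force"],s["q"],s["grip_width"])
g=get_image("wrist"); cv2.imwrite("pics/c_wrist.png",g["color"][:,:,::-1])
print(-g["R"].T@g["t"])
```

```text
1.45 [ 0.50705522 -0.28508341  0.23105147] [-0.29611714  0.24061752 -0.15929029] [-4.09928443e+01  2.50554801e+01  6.90928305e+01 -1.52094806e-02
  8.58881722e+01  3.08442132e+01] -0.00014038044397989214
[ 0.58150398 -0.26029512  0.37303421]
```

View pics/c_wrist.png

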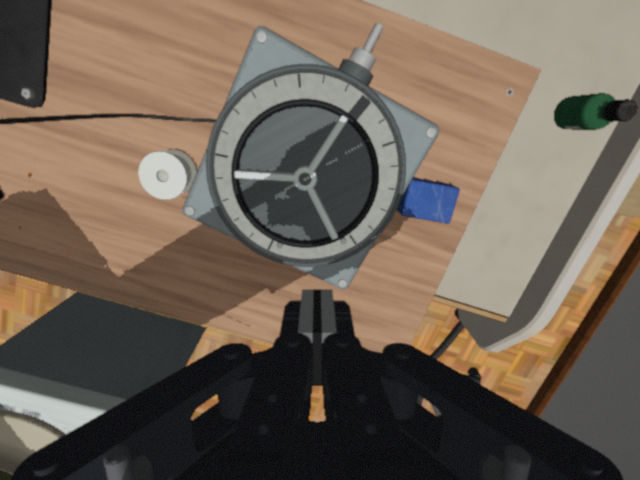

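The wrist view shows the hub at (306,179). The rib ends are at (345,118), (237,175) and (336,242), and the pointer is near (355,105).

Run:
```python
from h import *
w=get_image("wrist"); t=get_image("top")
im=w["color"]
cv2.imwrite("pics/d_w.png",cv2.resize(im[50:280,180:440][:,:,::-1],(780,690) if 0 else (678,600),interpolation=cv2.INTER_CUBIC))
print("wrist hub",onz(w,[[306,179]],.083),"top hub (early px)",onz(t,[[453,223.2]],.083))
c=onz(w,[[306,179]],.083)[0]
for p in [[345,118],[237,175],[336,242]]:
    d=onz(w,[p],.083)[0]-c; print(p,d,np.hypot(*d[:2]),np.degrees(np.arctan2(d[1],d[0])))
# pointer and box corners screws
for n,p,z in [("ptr",[358,103],.052),("scr",[262,36],.05),("scr",[433,131],.05),("scr",[342,284],.05),("scr",[189,211],.05),("mandrel",[378,27],.02)]:
    d=onz(w,[p],z)[0]; print(n,d,np.hypot(*(d-c)[:2]),np.degrees(np.arctan2((d-c)[1],(d-c)[0])))
# dark-rim circle in wrist: hub via circle detection
g=cv2.cvtColor(im,cv2.COLOR_RGB2GRAY)
h=cv2.HoughCircles(g[50:300,180:440],cv2.HOUGH_GRADIENT,1.5,50,param1=120,param2=30,minRadius=60,maxRadius=110)
print(h[0]+[180,50,0] if h is not None else None)
```

```text
wrist hub [[ 0.53802735 -0.26534519  0.083     ]] top hub (early px) [[ 0.54067926 -0.26529006  0.083     ]]
[345, 118] [ 0.0546304  -0.01454416  0.        ] 0.0565332929637436 -14.907971854708547
[237, 175] [-0.0144624   0.05461447  0.        ] 0.0564969132520333 104.83199503881245
[336, 242] [-0.04382412 -0.04121881  0.        ] 0.06016264411657781 -136.75471811556278
ptr [ 0.60874455 -0.28840743  0.052     ] 0.07438272685823523 -18.062144108802954
scr [ 0.63252221 -0.19676159  0.05      ] 0.11676039708367947 35.971838362557286
scr [ 0.60785781 -0.3590359   0.05      ] 0.11685137242128918 -53.301748905554156
scr [ 0.44411973 -0.33207878  0.05      ] 0.11520422041635536 -144.6012488694883
scr [ 0.4702749  -0.17036155  0.05      ] 0.11667170052240418 125.50050836432898
mandrel [ 0.67597273 -0.28626337  0.02      ] 0.13952239669410368 -8.622697525931308
[[305.25       173.75        72.75      ]
 [398.25       176.75        82.65000153]
 [258.75        85.25        92.55000305]
 [240.75       242.75        89.25      ]
 [411.75       283.25        66.15000153]]
```

View pics/d_w.png

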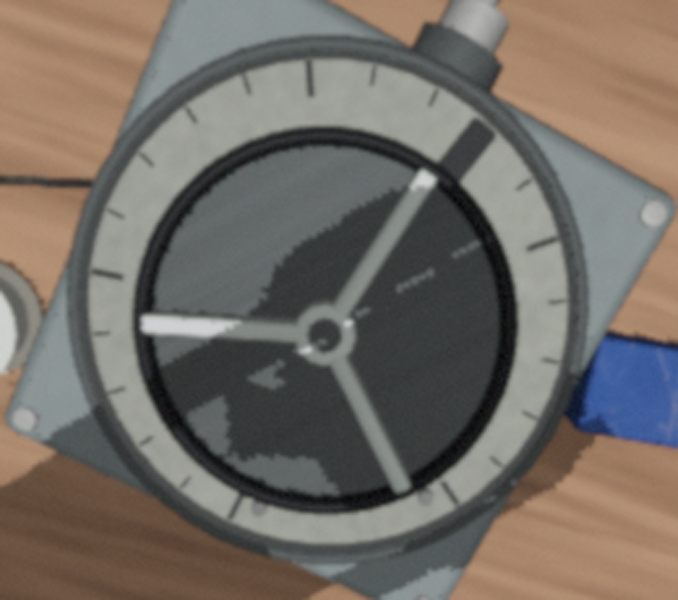

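Call:
jog_arm(travel=[[0.0163,0.0165,0],[0.0163,0.0165,0],[0.0163,0.0165,0],[0,0,-0.028],[0,0,-0.028],[0,0,-0.028],[0,0,-0.028],[0,0,-0.014],[0,0,-0.01],[0,0,-0.01],[0,0,0],[0,0,0],[0,0,-0.002],[0,0,-0.002],[0,0,-0.002],[0,0,-0.002],[0,0,-0.002],[0,0,-0.001],[0,0,0],[0,0,0]], dr=[[0,0,0],[0,0,0],[0,0,0],[0,0,0],[0,0,0],[0,0,0],[0,0,0],[0,0,0],[0,0,0],[0,0,0],[0,0,0],[0,0,0],[0,0,0],[0,0,0],[0,0,0],[0,0,0],[0,0,0],[0,0,0],[0,0,0],[0,0,0]])

```text
time_s: 3.27
position: [0.5563, -0.2355, 0.0743]
tool_rot: [[0.95, 0.312, -0.0], [0.312, -0.95, -0.0], [-0.0, 0.0, -1.0]]
ft_force: [0.0, 0.4, -0.5]
grip_width: 0.0003
```

Run:
```python
from h import *
s=observe(); print(s["position"],s["ft_force"])
g=get_image("wrist"); cv2.imwrite("pics/e_wrist.png",g["color"][:,:,::-1])
```

```text
[ 0.55625267 -0.23553047  0.07430585] [ 0.03549484  0.4305002  -0.51252126]
```

View pics/e_wrist.png

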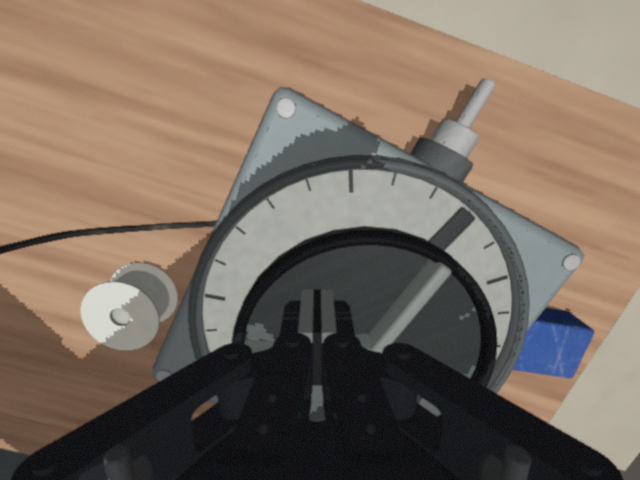

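The shut fingertips sit inside the hollow, left of the rib that points up-right. Next I press slowly.

Call:
jog_arm(travel=[[0,0,-0.001],[0,0,-0.001],[0,0,-0.001],[0,0,-0.001],[0,0,-0.001],[0,0,0],[0,0,0]], dr=[[0,0,0],[0,0,0],[0,0,0],[0,0,0],[0,0,0],[0,0,0],[0,0,0]])

```text
time_s: 3.9
position: [0.5562, -0.2355, 0.0694]
tool_rot: [[0.95, 0.312, 0.0], [0.312, -0.95, 0.0], [0.0, -0.0, -1.0]]
ft_force: [-0.6, 0.5, 2.3]
grip_width: 0.0001
```

Call:
jog_arm(travel=[[0,0,-0.001],[0,0,-0.001],[0,0,0],[0,0,0]], dr=[[0,0,0],[0,0,0],[0,0,0],[0,0,0]])

```text
time_s: 4.23
position: [0.5563, -0.2355, 0.0674]
tool_rot: [[0.95, 0.311, 0.0], [0.311, -0.95, -0.0], [0.0, 0.0, -1.0]]
ft_force: [0.1, 0.0, 2.8]
grip_width: 0.0004
```

Call:
jog_arm(travel=[[0,0,-0.001],[0,0,-0.001],[0,0,-0.001],[0,0,0],[0,0,0]], dr=[[0,0,0],[0,0,0],[0,0,0],[0,0,0],[0,0,0]])

```text
time_s: 4.65
position: [0.5563, -0.2355, 0.0644]
tool_rot: [[0.95, 0.312, 0.0], [0.312, -0.95, -0.0], [0.0, 0.0, -1.0]]
ft_force: [-0.0, 1.1, 4.4]
grip_width: 0.0003
```

Run:
```python
import numpy as np
c=np.array([.539,-.265]); 
def p(a): return c+.034*np.array([np.cos(np.radians(a)),np.sin(np.radians(a))])
cur=p(60)
for a in range(65,421,5):
    d=np.round(p(a)-cur,4); cur=cur+d; print(a,d.tolist(), end="  " if a%20 else "\n")
```

```text
65 [-0.0026, 0.0014]  70 [-0.0028, 0.0011]  75 [-0.0028, 0.0009]  80 [-0.0029, 0.0006]
85 [-0.0029, 0.0004]  90 [-0.003, 0.0002]  95 [-0.003, -0.0002]  100 [-0.0029, -0.0004]
105 [-0.0029, -0.0006]  110 [-0.0028, -0.0009]  115 [-0.0028, -0.0011]  120 [-0.0026, -0.0014]
125 [-0.0025, -0.0016]  130 [-0.0024, -0.0018]  135 [-0.0021, -0.002]  140 [-0.002, -0.0022]
145 [-0.0019, -0.0023]  150 [-0.0015, -0.0025]  155 [-0.0014, -0.0027]  160 [-0.0011, -0.0027]
165 [-0.0009, -0.0028]  170 [-0.0007, -0.0029]  175 [-0.0004, -0.003]  180 [-0.0001, -0.0029]
185 [0.0001, -0.003]  190 [0.0004, -0.0029]  195 [0.0007, -0.0029]  200 [0.0009, -0.0029]
205 [0.0011, -0.0027]  210 [0.0014, -0.0026]  215 [0.0015, -0.0025]  220 [0.0019, -0.0024]
225 [0.002, -0.0022]  230 [0.0021, -0.002]  235 [0.0024, -0.0018]  240 [0.0025, -0.0016]
245 [0.0026, -0.0014]  250 [0.0028, -0.0011]  255 [0.0028, -0.0009]  260 [0.0029, -0.0006]
265 [0.0029, -0.0004]  270 [0.003, -0.0001]  275 [0.003, 0.0001]  280 [0.0029, 0.0004]
285 [0.0029, 0.0006]  290 [0.0028, 0.0009]  295 [0.0028, 0.0011]  300 [0.0026, 0.0014]
305 [0.0025, 0.0016]  310 [0.0024, 0.0018]  315 [0.0021, 0.002]  320 [0.002, 0.0022]
325 [0.0019, 0.0024]  330 [0.0015, 0.0025]  335 [0.0014, 0.0026]  340 [0.0011, 0.0027]
345 [0.0009, 0.0029]  350 [0.0007, 0.0029]  355 [0.0004, 0.0029]  360 [0.0001, 0.003]
365 [-0.0001, 0.0029]  370 [-0.0004, 0.003]  375 [-0.0007, 0.0029]  380 [-0.0009, 0.0028]
385 [-0.0011, 0.0027]  390 [-0.0014, 0.0027]  395 [-0.0015, 0.0025]  400 [-0.0019, 0.0023]
405 [-0.002, 0.0022]  410 [-0.0021, 0.002]  415 [-0.0024, 0.0018]  420 [-0.0025, 0.0016]
```

Call:
jog_arm(travel=[[-0.0026,0.0014,0],[-0.0028,0.0011,0],[-0.0028,0.0009,0],[-0.0029,0.0006,0],[-0.0029,0.0004,0],[-0.003,0.0002,0],[-0.003,-0.0002,0],[-0.0029,-0.0004,0],[-0.0029,-0.0006,0],[-0.0028,-0.0009,0],[-0.0028,-0.0011,0],[0,0,0]], dr=[[0,0,0],[0,0,0],[0,0,0],[0,0,0],[0,0,0],[0,0,0],[0,0,0],[0,0,0],[0,0,0],[0,0,0],[0,0,0],[0,0,0]])

```text
time_s: 5.65
position: [0.5248, -0.2342, 0.0644]
tool_rot: [[0.95, 0.311, 0.001], [0.311, -0.95, 0.0], [0.001, 0.0, -1.0]]
ft_force: [4.8, 1.8, 3.9]
grip_width: -0.0003
```

Run:
```python
from h import *
g=get_image("wrist"); cv2.imwrite("pics/f_wrist.png",g["color"][:,:,::-1])
t=get_image("top");cv2.imwrite("pics/f_top.png",cv2.resize(t["color"][160:280,380:530][:,:,::-1],(750,600),interpolation=cv2.INTER_CUBIC))
```

```text
(no output)
```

View pics/f_wrist.png

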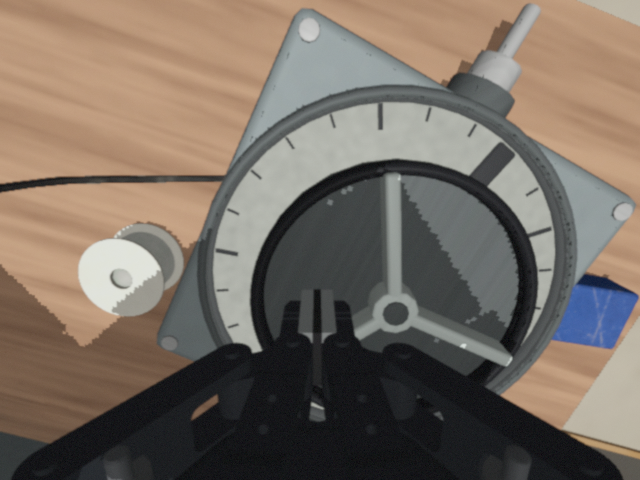

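View pics/f_top.png

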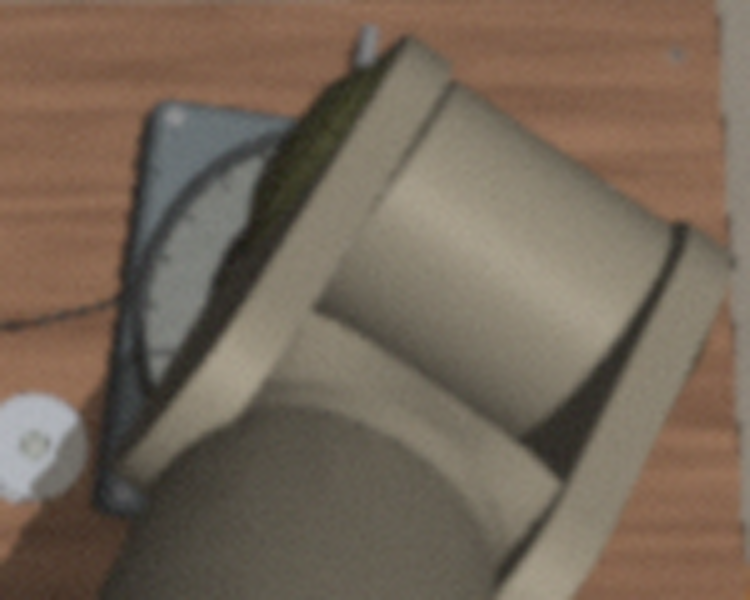

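Call:
jog_arm(travel=[[-0.0026,-0.0014,0],[-0.0025,-0.0016,0],[-0.0024,-0.0018,0],[-0.0021,-0.002,0],[-0.002,-0.0022,0],[-0.0019,-0.0023,0],[-0.0015,-0.0025,0],[-0.0014,-0.0027,0],[-0.0011,-0.0027,0],[-0.0009,-0.0028,0],[-0.0007,-0.0029,0],[-0.0004,-0.003,0],[-0.0001,-0.0029,0],[0,0,0]], dr=[[0,0,0],[0,0,0],[0,0,0],[0,0,0],[0,0,0],[0,0,0],[0,0,0],[0,0,0],[0,0,0],[0,0,0],[0,0,0],[0,0,0],[0,0,0],[0,0,0]])

```text
time_s: 6.92
position: [0.5044, -0.2639, 0.0639]
tool_rot: [[0.95, 0.312, -0.002], [0.312, -0.95, 0.003], [-0.001, -0.003, -1.0]]
ft_force: [1.0, 5.2, 6.0]
grip_width: -0.0002
```

Run:
```python
from h import *
g=get_image("wrist"); cv2.imwrite("pics/g_wrist.png",g["color"][:,:,::-1])
```

```text
(no output)
```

View pics/g_wrist.png

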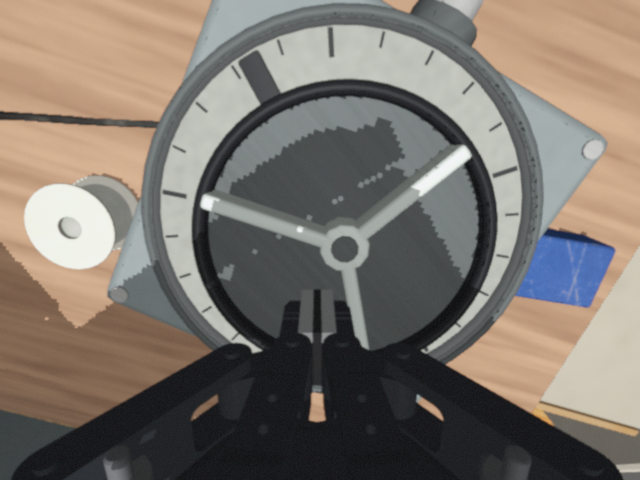

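Run:
```python
from h import *
g=get_image("wrist"); d=onz(g,[[258,77]],.052)[0]-[.539,-.265,0]; a=np.degrees(np.arctan2(d[1],d[0])); print(d,a,171.3-a)
```

```text
[0.04969362 0.05407375 0.052     ] 47.41708152115868 123.88291847884133
```

Call:
jog_arm(travel=[[0.0001,-0.003,0],[0.0004,-0.0029,0],[0.0007,-0.0029,0],[0.0009,-0.0029,0],[0.0011,-0.0027,0],[0.0014,-0.0026,0],[0.0015,-0.0025,0],[0.0019,-0.0024,0],[0.002,-0.0022,0],[0.0021,-0.002,0],[0.0024,-0.0018,0],[0.0025,-0.0016,0],[0.0026,-0.0014,0],[0.0028,-0.0011,0],[0.0028,-0.0009,0],[0.0029,-0.0006,0],[0,0,0]], dr=[[0,0,0],[0,0,0],[0,0,0],[0,0,0],[0,0,0],[0,0,0],[0,0,0],[0,0,0],[0,0,0],[0,0,0],[0,0,0],[0,0,0],[0,0,0],[0,0,0],[0,0,0],[0,0,0],[0,0,0]])

```text
time_s: 8.43
position: [0.532, -0.2977, 0.0638]
tool_rot: [[0.95, 0.312, -0.004], [0.312, -0.95, 0.002], [-0.003, -0.003, -1.0]]
ft_force: [-3.9, 2.0, 6.4]
grip_width: 0.0001
```

Run:
```python
from h import *
g=get_image("wrist"); cv2.imwrite("pics/h_wrist.png",g["color"][:,:,::-1])
```

```text
(no output)
```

View pics/h_wrist.png

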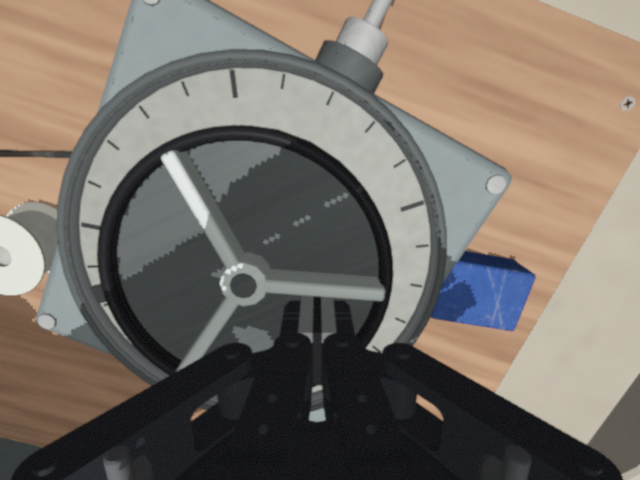

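Call:
jog_arm(travel=[[0.0029,-0.0004,0],[0.003,-0.0001,0],[0.003,0.0001,0],[0.0029,0.0004,0],[0.0029,0.0006,0],[0.0014,0.0004,0],[0.0014,0.0005,0],[0,0,0]], dr=[[0,0,0],[0,0,0],[0,0,0],[0,0,0],[0,0,0],[0,0,0],[0,0,0],[0,0,0]])

```text
time_s: 9.15
position: [0.5491, -0.2968, 0.0638]
tool_rot: [[0.95, 0.312, -0.005], [0.312, -0.95, 0.001], [-0.004, -0.002, -1.0]]
ft_force: [-4.4, -0.8, 6.2]
grip_width: 0.0002
```

Call:
jog_arm(travel=[[0.0014,0.0005,0],[0.0014,0.0006,0],[0,0,0],[0,0,0]], dr=[[0,0,0],[0,0,0],[0,0,0],[0,0,0]])

```text
time_s: 9.48
position: [0.5519, -0.2959, 0.0639]
tool_rot: [[0.95, 0.312, -0.004], [0.312, -0.95, 0.001], [-0.004, -0.002, -1.0]]
ft_force: [-5.0, -0.6, 6.0]
grip_width: 0.0004
```

Call:
jog_arm(travel=[[0.0013,0.0007,0],[0.0013,0.0007,0],[0,0,0],[0,0,0]], dr=[[0,0,0],[0,0,0],[0,0,0],[0,0,0]])

```text
time_s: 9.82
position: [0.5544, -0.2947, 0.0639]
tool_rot: [[0.95, 0.312, -0.005], [0.312, -0.95, 0.0], [-0.004, -0.002, -1.0]]
ft_force: [-5.7, -2.6, 5.3]
grip_width: 0.0003
```

Call:
jog_arm(travel=[[0.0012,0.0008,0],[0.0012,0.0008,0],[0,0,0],[0,0,0]], dr=[[0,0,0],[0,0,0],[0,0,0],[0,0,0]])

```text
time_s: 10.15
position: [0.5567, -0.2934, 0.0639]
tool_rot: [[0.95, 0.312, -0.005], [0.312, -0.95, -0.0], [-0.004, -0.001, -1.0]]
ft_force: [-6.3, -2.3, 6.0]
grip_width: -0.0002
```

Call:
jog_arm(travel=[[0.0012,0.0009,0],[0,0,0],[0,0,0]], dr=[[0,0,0],[0,0,0],[0,0,0]])

```text
time_s: 10.4
position: [0.558, -0.2926, 0.0639]
tool_rot: [[0.95, 0.311, -0.005], [0.311, -0.95, -0.0], [-0.004, -0.001, -1.0]]
ft_force: [-5.0, -2.8, 5.2]
grip_width: -0.0001
```

Call:
jog_arm(travel=[[0.0011,0.0009,0],[0,0,0],[0,0,0]], dr=[[0,0,0],[0,0,0],[0,0,0]])

```text
time_s: 10.65
position: [0.5589, -0.2919, 0.0639]
tool_rot: [[0.95, 0.311, -0.005], [0.311, -0.95, -0.001], [-0.005, -0.001, -1.0]]
ft_force: [-6.7, -3.7, 4.8]
grip_width: -0.0002
```

Run:
```python
from h import *
g=get_image("wrist"); cv2.imwrite("pics/i_wrist.png",g["color"][:,:,::-1])
g=get_image("top"); cv2.imwrite("pics/i_top.png",g["color"][:,:,::-1])
```

```text
(no output)
```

View pics/i_wrist.png

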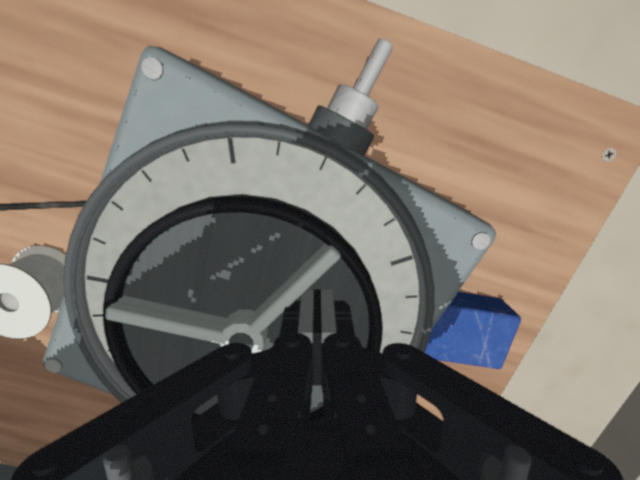

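Call:
jog_arm(travel=[[0.0011,0.001,0],[0,0,0],[0,0,0]], dr=[[0,0,0],[0,0,0],[0,0,0]])

```text
time_s: 11.0
position: [0.5593, -0.2915, 0.0639]
tool_rot: [[0.95, 0.311, -0.006], [0.311, -0.95, -0.001], [-0.006, -0.001, -1.0]]
ft_force: [-9.8, -6.0, 5.4]
grip_width: -0.0001
```

Call:
jog_arm(travel=[[0.0011,0.001,0],[0,0,0],[0,0,0]], dr=[[0,0,0],[0,0,0],[0,0,0]])

```text
time_s: 11.25
position: [0.5599, -0.2912, 0.0639]
tool_rot: [[0.95, 0.311, -0.007], [0.311, -0.95, -0.002], [-0.008, -0.0, -1.0]]
ft_force: [-13.9, -9.8, 6.3]
grip_width: 0.0002
```

Call:
jog_arm(travel=[[0.001,0.0011,0],[0,0,0],[0,0,0]], dr=[[0,0,0],[0,0,0],[0,0,0]])

```text
time_s: 11.5
position: [0.5602, -0.2908, 0.0639]
tool_rot: [[0.95, 0.311, -0.009], [0.311, -0.95, -0.003], [-0.009, 0.0, -1.0]]
ft_force: [-16.4, -12.2, 6.9]
grip_width: -0.0
```

The finger has stopped advancing and the force has climbed from about 7 to 20 N, so this is the hard end. I back off just enough to unload it, then lift.

Call:
jog_arm(travel=[[-0.0015,-0.0012,0],[-0.0015,-0.0012,0],[0,0,0],[0,0,0.003],[0,0,0.004],[0,0,0.004],[0,0,0.01],[0,0,0.02],[0,0,0.03],[0,0,0.04],[0,0,0.04],[0,0,0.02],[-0.03,-0.02,0],[-0.03,-0.02,0],[-0.03,-0.02,0],[0,0,0],[0,0,0],[0,0,0]], dr=[[0,0,0],[0,0,0],[0,0,0],[0,0,0],[0,0,0],[0,0,0],[0,0,0],[0,0,0],[0,0,0],[0,0,0],[0,0,0],[0,0,0],[0,0,0],[0,0,0],[0,0,0],[0,0,0],[0,0,0],[0,0,0]])

```text
time_s: 13.0
position: [0.4713, -0.35, 0.2356]
tool_rot: [[0.95, 0.311, 0.0], [0.311, -0.95, 0.0], [0.0, -0.0, -1.0]]
ft_force: [0.8, -0.3, 0.7]
grip_width: 0.0001
```

Run:
```python
from h import *
s=observe(); print(s["time_s"],s["position"],s["ft_force"])
g=get_image("wrist"); cv2.imwrite("pics/j_wrist.png",g["color"][:,:,::-1])
```

```text
13.0 [ 0.47131516 -0.34998296  0.23558556] [ 0.78821192 -0.33901147  0.70870584]
```

View pics/j_wrist.png

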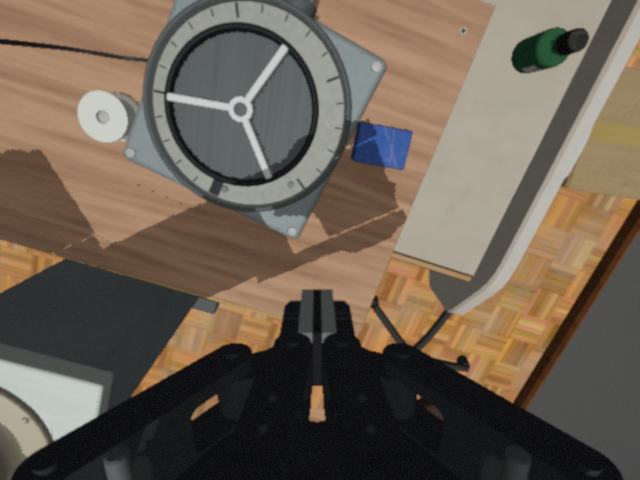

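Run:
```python
from h import *
w=get_image("wrist"); im=w["color"]
cv2.imwrite("pics/k.png",cv2.resize(im[80:250,120:330][:,:,::-1],(740,600),interpolation=cv2.INTER_CUBIC))
sc=onz(w,[[131,153],[377,67],[292,232]],.05); print(sc)
c=(sc[0]+sc[1])/2; c2=.5*(sc[0]+sc[1]); ax=sc[2]-sc[0]
print("c",c,"hub",onz(w,[[240,108.5]],.083), "-x dir", np.degrees(np.arctan2(-(sc[1]-sc[2])[1],-(sc[1]-sc[2])[0])))
g=cv2.cvtColor(im,cv2.COLOR_RGB2GRAY).astype(int)
# sample dial ring at r=0.072, z=.052
for r in (.068,.072,.076):
    row=[]
    for a in np.arange(155,192,1.5):
        p=proj(w,[c[0]+r*np.cos(np.radians(a)),c[1]+r*np.sin(np.radians(a)),.052])[0]
        row.append((float(a),int(cv2.getRectSubPix(im,(1,1),p.tolist()).mean())))
    print(r,row)
```

```text
[[ 0.47026728 -0.17215979  0.05      ]
 [ 0.60606288 -0.35829986  0.05      ]
 [ 0.44442466 -0.33271097  0.05      ]]
c [ 0.53816508 -0.26522983  0.05      ] hub [[ 0.53873225 -0.26352978  0.083     ]] -x dir 171.00418064984666
0.068 [(155.0, 38), (156.5, 42), (158.0, 44), (159.5, 42), (161.0, 47), (162.5, 53), (164.0, 55), (165.5, 55), (167.0, 42), (168.5, 35), (170.0, 38), (171.5, 38), (173.0, 42), (174.5, 77), (176.0, 118), (177.5, 126), (179.0, 141), (180.5, 142), (182.0, 145), (183.5, 148), (185.0, 149), (186.5, 150), (188.0, 153), (189.5, 151), (191.0, 153)]
0.072 [(155.0, 151), (156.5, 150), (158.0, 150), (159.5, 154), (161.0, 155), (162.5, 156), (164.0, 156), (165.5, 152), (167.0, 95), (168.5, 55), (170.0, 55), (171.5, 56), (173.0, 58), (174.5, 99), (176.0, 121), (177.5, 115), (179.0, 123), (180.5, 155), (182.0, 157), (183.5, 156), (185.0, 155), (186.5, 152), (188.0, 152), (189.5, 153), (191.0, 154)]
0.076 [(155.0, 146), (156.5, 141), (158.0, 155), (159.5, 154), (161.0, 154), (162.5, 158), (164.0, 158), (165.5, 156), (167.0, 102), (168.5, 55), (170.0, 58), (171.5, 57), (173.0, 60), (174.5, 118), (176.0, 133), (177.5, 138), (179.0, 153), (180.5, 155), (182.0, 153), (183.5, 151), (185.0, 152), (186.5, 153), (188.0, 154), (189.5, 156), (191.0, 155)]
```

View pics/k.png

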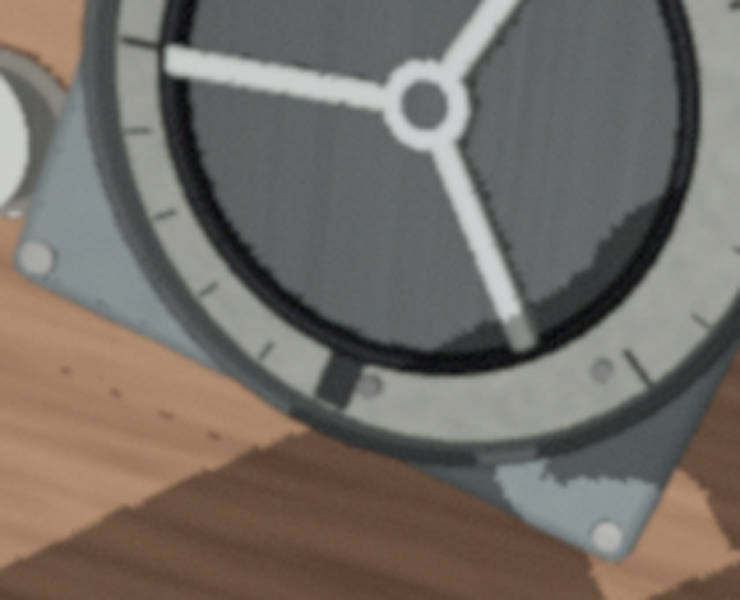

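```bash
python3 -c "
from rig import *
close_job(); s=observe(); print(s['time_s'],s['ft_force'])"
```

```text
the job is handed in; nothing more can be done
the job is handed in; nothing more can be done
```

The counter is back at zero and the job is handed in, at about 13 s. I pressed the wheel about 7 mm with shut fingertips and swept it roughly 250° anticlockwise at 34 mm radius. At the end the finger stopped and the force rose to about 21 N in total, well under 45 N. I then backed off 4 mm to unload it and lifted clear.

- **Pointer:** in the last wrist image it stands against the stop pin at 170.7°. The counter's -x measured 171.0°, so it is within about 0.01 rad of zero.
- **Wheel:** I did not measure its height separately. The fingers are about 16 cm above the bench counter and off to the side, so nothing holds it down. The hub, assumed up at 83 mm, fell within 2 mm of the box centre, which is too coarse to prove the wheel is up.
- **Robot:** wrist force read about 1 N, within noise.
- **Bystanders:** the wax block and solder spool look unmoved. I did not re-measure the others, but the arm never went near them.

No check failed. The top and wrist cameras differed by about 2.7 mm on the hub position, a little over the stated calibration error. I used a centre between the two.

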